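# Tip the cordless light over and screw its battery cover home

### The job

Tip the white cordless light over onto its front, so that it lies flat with its battery cover facing up. Then take the wide-blade screwdriver out of the wooden tool block and, keeping the bit pressed into the slot, turn the big slotted screw of the cover clockwise until it is fully home, its slot in line with the light's long side. Put the screwdriver back upright in its place in the tool block, fully down, and leave the other things where they are.

Things in the scene. Friction and masses are not known exactly. Their poses are not given: they have to be found in the camera images.
- light: White box, 60 (x) x 120 (y) x 180 mm tall (z), 0.5-0.95 kg, balance point central, loose. Stands on one end; origin: centre of that end. +x is out of its front (bright panel, away from the robot); its back (-x) faces the robot and has the cover and screw. Pushed along +x 140-165 mm up, it tips over its front edge after 50-60 mm; pushed low it slides. Lying on its front it is 60 mm high.
- screw: Slotted screw in the light's back, 100 mm from its standing end, mid-width. Head 36 mm wide. Origin: centre of its outer face, at the slot's mouth; z outward, x along the slot. Slot 20 x 5 mm, closed ends, 6 deep, its mouth bevelled to 24 x 9. Turns clockwise (negative about z), about 0.08 N m, sinking 4 mm to home; face 12 mm above the back when loose, 8 home. A push alone will not turn it.
- screw_turn (a joint): How far the screw is turned home, rad: 0 loose (slot across the light, along its y), 1.571 fully home against a stop (slot along the light's long side, its z). Starts between 0 and 0.35; stays where left. The blade has about 0.13 rad of play in the slot each way.
- screwdriver: Upright in a hole of the block, 0.12 kg. Square handle 24 x 24 mm, faces square to x and y, from 6 to 75 mm above the origin, small knob to 78. Round collar 34 mm across, 6 high; origin: centre of its underside, which rests on the block's top; z up. Below: 9 mm shaft, then a flat blade 16 wide (along x), 3 thick (y), 14 high, its end 52 mm below the origin.
- bit_tip (a point): Centre of the end of the screwdriver's blade, 52 mm below its origin; same axes.
- tool_block: Fixed wooden block 64 (x) x 150 (y) x 60 mm high, origin at the centre of its underside, with two upright through holes.
- tool_block_hole0 (a point): Mouth of one hole, at the block's top, 60 mm above the table: 25 mm diameter, through the block, 40 mm from its middle on its +y side. The screwdriver starts in either of the two holes, the awl in the other.
- tool_block_hole1 (a point): Mouth of the other hole, the same, on the -y side.
- awl: Bystander in the other hole, 80 mm from the screwdriver: an awl with a rounded bulb handle, 58 mm high above the block, at most 34 mm across.
- paper_cup: Bystander: open paper cup, 84 mm across, 105 mm high; origin under its centre.
- flask: Bystander: tall drinking flask, 70 mm across, 230 mm high; origin under its centre.
- bead_tin: Bystander: flat metal tin, 60 mm across, 28 mm high; origin under its centre.
- sketchbook: Bystander: closed spiral sketchbook 150 x 200 x 12 mm; origin under its centre.
- bead_box: Bystander: divided open bead box 90 x 130 x 28 mm; origin under its centre.
- pliers: Bystander: punch pliers lying flat, about 160 mm long (along x), 20 mm high.
Not all that is in view belongs to the job. Leave any yellow look-alike of the tool_block alone.

How it is judged:
By the outcome, as a careful person would: the job done as asked, in the order asked, and still so for the second after the job is handed in, with the robot touching nothing.
It also fails if it takes over 67 s, if anything falls off the work surface, if the arm or the gripper's body presses on something with over 40 N, if the wrist force passes 120 N, or if a joint passes its speed limit or range.

### The arm

A 6-joint arm with a two-finger parallel gripper is mounted at the origin on the work surface. World frame = base frame: x ahead of the robot, y to its left, z up, the work surface at z = 0. Lengths are in m, angles in rad, forces in N, time in s.
With the tool pointing down it reaches from about 0.275 to 1 m from the base axis. Payload 8.4 kg.
Tool frame: the origin (TCP) lies on the centre line of the jaws, within the pads' length; the fingertips stand 17 mm ahead of it and the grasp point (between the pads) lies 2 mm behind it (bot.tcp_to_tips is the z of the fingertips in the tool frame, in m); z points along the fingers, y is the line along which they close (so a half turn about z gives the same grasp; the last joint's range is limited). The gripper opens to 85 mm and grips with 20 to 120 N. Pads are 22 mm wide; open, the fingers measure 114 mm over their backs; the gripper's body (76 mm by 85 mm) begins 54 mm behind the grasp point. The pads swing forward as they close: fully open they stand 13 mm farther back than shut.
Start: joints at [1.13, 0.353, 1.633, -0, 1.155, -0.002], TCP at [0.266, 0.566, 0.248] pointing down, gripper open.
Joint ranges: [-2.63, 2.63], [-0.92, 2.1], [0.06, 2.66], [-1.3, 4.44], [0, 2.69], [-3.02, 3.02]. Speed limits (rad/s): [2.22, 2.22, 2.79, 3.14, 3.14, 3.14].

### API

Orientations are given as a unit quaternion [x, y, z, w].
In Python, from workcell import bot, hand, kinematics, get_obs, vision, hand_in gives the robot as it stands. The module is installed in compiled form; this text tells all that it offers. Calls block until the motion is done:
- bot.reach(position, orientation): joint-space move of the TCP to a pose.
- bot.servo_line(position, ori=None, velocity=0.15): straight line of the TCP; ori=None keeps the orientation; velocity is the mean speed in m/s.
- bot.goto_joints(angles): joint-space move.
- hand.move_gripper(opening, strength=None): finger opening in m; strength is the grip in N (None keeps the last); returns when the fingers have stopped.
- bot.dwell(seconds).
- kinematics.solve_ik(position, orientation): joint angles nearest the present ones, or None.
- get_obs(): the state.
- vision.read_camera(name): name is "scene" or "top"; returns a dict with "frame" (420x560x3 uint8, red, green, blue), "intrinsics" (3x3 intrinsics, pixels), "view" (4x4, takes a point from world to camera coordinates). Camera axes: x right, y down, z forward; pixel columns grow to the right and rows downward; lengths in m; the calibration is good to about 2 mm. A picture is of the moment at which its call begins. There is no depth.
A pose or a line that the arm cannot do raises bot.IKError and nothing moves.
- hand_in(): hands the job in; it is judged then, once.
The state is a dict: "time_s": time; "joint_pos": joint angles; "joint_vel": joint speeds; "joint_efforts": joint torques, N m; "position": TCP position; "orientation": TCP orientation; "wrist_force": force on the tool from outside, world axes, zero at the start; "ft_torque": the same for the moment, N m; "gripper_width": finger opening in m; "grip_force": force on a finger pad.
Only numpy, scipy, OpenCV 4.12 (cv2) and the standard library are available. Lean on these libraries where they do the work, as an engineer would, in place of code of your own. Each camera call takes 0.05 s, during which the arm holds its last target. There are 200 camera calls.

## Working session

There is one attempt and no reset: what is moved stays moved. The work goes in short steps, each a Python script; the robot and the scene stay as the last script left them, time stands still between calls to the robot, and variables do not carry over. Pictures are saved under pics/ and viewed, at most 12 in all, crops included, and the job is handed in when it is done.

```bash
mkdir -p pics; python3 - <<'E'
from workcell import vision,get_obs
import cv2,numpy as np
for n in("scene","top"):
    c=vision.read_camera(n);cv2.imwrite(f"pics/{n}0.png",c["frame"][:,:,::-1]);np.savez(f"pics/{n}0.npz",**c)
    print(n,np.round(c["intrinsics"],1).tolist(),np.round(c["view"],3).tolist())
o=get_obs();print(o)
E
```

```text
scene [[491.6, 0.0, 286.0], [0.0, 491.6, 216.0], [0.0, 0.0, 1.0]] [[0.268, 0.964, 0.004, -0.113], [0.773, -0.212, -0.597, -0.378], [-0.575, 0.163, -0.802, 1.548], [0.0, 0.0, 0.0, 1.0]]
top [[463.5, 0.0, 281.4], [0.0, 463.5, 204.1], [0.0, 0.0, 1.0]] [[-0.019, -1.0, 0.003, -0.018], [-0.998, 0.018, -0.067, 0.545], [0.067, -0.005, -0.998, 1.272], [0.0, 0.0, 0.0, 1.0]]
{'time_s': 0.1, 'joint_pos': array([ 1.12959490e+00,  3.53584020e-01,  1.63405717e+00, -3.71391103e-06,
        1.15517714e+00, -2.37487186e-03]), 'joint_vel': array([ 9.07665385e-04, -1.44842958e-04, -2.06643743e-03,  5.33846881e-04,
        5.04478972e-05, -2.03975169e-04]), 'joint_efforts': array([ 2.34027075e-04, -6.06365490e+01, -3.42814744e+01, -1.72515734e-04,
        4.12837762e-03,  1.66286731e-05]), 'position': array([0.26536545, 0.5654285 , 0.24763464]), 'orientation': array([ 2.17656232e-01,  9.76025301e-01, -5.98200985e-04, -1.33151919e-04]), 'wrist_force': array([ 0.34040956, -0.53396061, -0.01455744]), 'ft_torque': array([-0.03188175,  0.04193404,  0.04125432]), 'grip_force': 0.0, 'gripper_width': 0.08543552966169408}
```

View pics/scene0.png

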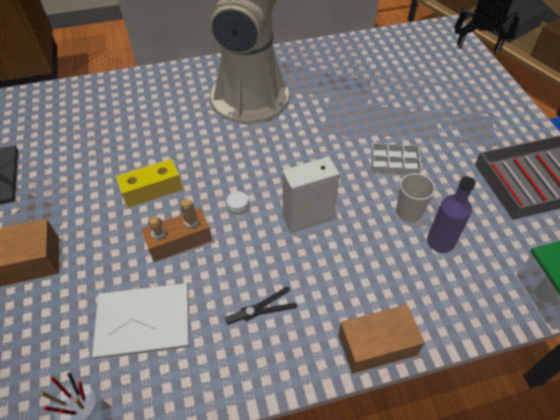

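View pics/top0.png

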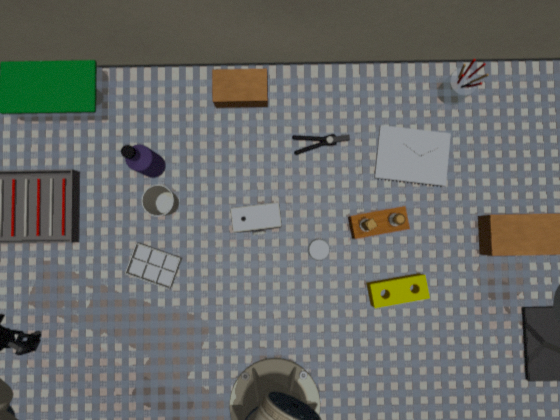

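The scene view shows the light at (310,195), the wooden block at (177,235) and the yellow decoy above it at (150,182). In the top view the light is at (256,217), the block at (380,222), the tin at (319,250), the pliers at (320,143) and the cup at (158,201). I'll enlarge these and measure them.

```bash
cat > h.py <<'E'
import numpy as np,cv2
def ray(c,u,v,z):
    K,V=c["intrinsics"],c["view"];R,t=V[:3,:3],V[:3,3]
    o=-R.T@t;d=R.T@np.linalg.solve(K,[u,v,1.]);return o+d*(z-o[2])/d[2]
def proj(c,p):
    q=c["view"][:3,:3]@np.asarray(p)+c["view"][:3,3];q=c["intrinsics"]@q;return q[:2]/q[2]
E
python3 - <<'E'
import cv2,numpy as np
from h import *
s=np.load("pics/scene0.npz");t=np.load("pics/top0.npz")
def crop(c,x,y,w,h,k):return cv2.resize(c["frame"][y:y+h,x:x+w,::-1],(w*k,h*k),interpolation=cv2.INTER_CUBIC)
a=crop(t,220,190,80,60,5);b=crop(t,340,192,80,60,5);d=crop(s,130,190,100,75,4);e=crop(s,265,150,100,75,4)
cv2.imwrite("pics/z1.png",np.vstack([np.hstack([a,b]),np.hstack([d,e])]))
hsv=cv2.cvtColor(t["frame"],cv2.COLOR_RGB2HSV)
print("light hsv",hsv[217,262],hsv[217,275],"cloth",hsv[180:186,250:258].reshape(-1,3)[::5].tolist(),"block",hsv[230,380],hsv[226,382])
E
```

```text
light hsv [101  13 157] [105  13 158] cloth [[106, 29, 131], [109, 37, 132], [105, 32, 128], [108, 24, 126], [109, 32, 126], [106, 24, 117], [99, 15, 123], [113, 20, 117], [102, 11, 117], [109, 23, 120]] block [ 16 193 124] [ 16 200 129]
```

View pics/z1.png

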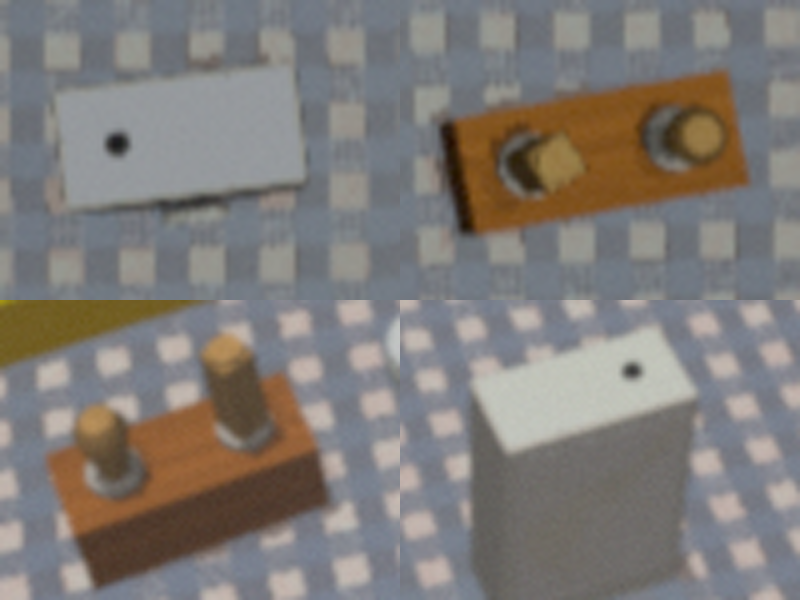

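The top-left crop shows the light's top with corners near (55,93), (293,67), (305,183) and (66,210), and the screw poking out of the lower (robot) side at about (195,208). The square handle, which is the screwdriver, is in the left (+y) hole. The awl's round bulb is in the other hole.

```bash
python3 - <<'E'
import cv2,numpy as np
from h import *
t=np.load("pics/top0.npz");s=np.load("pics/scene0.npz")
def refine(c,pts):
    g=cv2.cvtColor(c["frame"],cv2.COLOR_RGB2GRAY);p=np.array(pts,np.float32).reshape(-1,1,2)
    return cv2.cornerSubPix(g,p.copy(),(3,3),(-1,-1),(3,50,.01)).reshape(-1,2),p.reshape(-1,2)
def rep(n,c,pts,z):
    r,p=refine(c,pts)
    for q,l in((p,"hand"),(r,"sub")):
        w=np.array([ray(c,u,v,z) for u,v in q])[:,:2]
        print(n,l,np.round(w,4).tolist(),"ctr",np.round(w.mean(0),4),"sides",np.round([np.linalg.norm(w[i]-w[i-1]) for i in range(4)],4),"yaw",np.round([np.degrees(np.arctan2(*(w[i]-w[j])[::-1])) for i,j in((0,1),(3,2),(0,3),(1,2))],1))
z=lambda X,x0,y0,k=5:[(x0+(a+.5)/k-.5,y0+(b+.5)/k-.5) for a,b in X]
rep("lightT",t,z([(55,93),(293,67),(305,183),(66,210)],220,190),.18)
rep("lightS",s,z([(655-400,328-300),(696-400,393-300),(510-400,452-300),(473-400,380-300)],265,150,4),.18)
rep("blockT",t,z([(50,122),(328,72),(348,184),(70,232)],340,192),.06)
rep("blockS",s,z([(48,458-300),(285,374-300),(322,445-300),(82,530-300)],130,190,4),.06)
# screwdriver handle: tan-coloured top
h=cv2.cvtColor(t["frame"],cv2.COLOR_RGB2HSV).astype(int)
for n,(u,v) in {"drv":(370,223),"block":(382,226)}.items(): print(n,h[v,u])
print(h[216:232,358:382,1]);
print("V");print(h[216:232,358:382,2])
for n,(u,v),zz in (("drv top",(340+157/5,192+162/5),.136),):
    print(n,ray(t,u,v,zz))
# scene: knob top
print("scene top",ray(s,130+230/4,190+48/4,.137),"collar s",ray(s,130+245/4,190+(437-300)/4,.066))
E
```

```text
lightT hand [[0.5262, 0.0962], [0.5368, -0.0198], [0.4803, -0.0246], [0.4693, 0.0915]] ctr [0.5031 0.0358] sides [0.0571 0.1164 0.0567 0.1165] yaw [95.2 95.4  4.7  4.9]
lightT sub [[0.5258, 0.0962], [0.5352, -0.0195], [0.4799, -0.0189], [0.4678, 0.0964]] ctr [0.5022 0.0385] sides [0.0579 0.1161 0.0553 0.116 ] yaw [94.6 96.  -0.1 -0.5]
lightS hand [[0.4728, 0.0882], [0.5269, 0.0946], [0.5409, -0.0191], [0.4839, -0.0248]] ctr [0.5061 0.0347] sides [0.1136 0.0545 0.1146 0.0573] yaw [-173.2 -174.3   95.6   97. ]
lightS sub [[0.472, 0.091], [0.5288, 0.0945], [0.5407, -0.0211], [0.4892, -0.0272]] ctr [0.5077 0.0343] sides [0.1194 0.0569 0.1162 0.0518] yaw [-176.5 -173.3   98.3   95.9]
blockT hand [[0.5065, -0.2108], [0.5307, -0.3614], [0.4703, -0.37], [0.4473, -0.2199]] ctr [ 0.4887 -0.2905] sides [0.0599 0.1525 0.061  0.1519] yaw [99.1 98.7  8.7  8.1]
blockT sub [[0.509, -0.2047], [0.5331, -0.3566], [0.4703, -0.37], [0.4455, -0.2141]] ctr [ 0.4895 -0.2864] sides [0.0642 0.1538 0.0643 0.1578] yaw [99.  99.   8.4 12. ]
blockS hand [[0.4735, -0.3698], [0.4484, -0.2237], [0.5072, -0.2114], [0
[... 3002 characters left out ...]
51 149 151 151 149 145 139
  132 121 129 128 130 130]
 [115  99  96 103  79  58  51  48  52  77 121 143 147 144 142 143 131 130
  132 130 130 132 129 129]
 [118 111  98 116 109  89  55  50  50  63 105 135 139 133 132 138 120 126
  129 129 126 128 129 128]
 [119 116 114 115 120 115  79  57  52  60  80 118 138 124 126 130 128 129
  127 126 128 127 124 126]
 [118 115 116 114 114 123 111  89  91 103 106 111 127 117 126 126 130 128
  124 126 123 125 124 126]
 [119 117 115 116 115 117 117 112 118 128 130 127 125 126 126 125 125 127
  125 126 129 125 125 126]]
drv top [ 0.48138992 -0.25373061  0.136     ]
scene top [ 0.4844043  -0.25000846  0.137     ] collar s [ 0.49507283 -0.2538776   0.066     ]
```

```bash
cat >> h.py <<'E'
from workcell import bot,hand,kinematics,get_obs,vision,hand_in
def quat(a):  # tool down, jaw line (tool y) at world angle a (rad)
    from scipy.spatial.transform import Rotation as Ro
    s,c=np.sin(a),np.cos(a);return Ro.from_matrix(np.array([[-s,c,0],[c,s,0],[0,0,-1.]])).as_quat()
def snap(n,tag):
    c=vision.read_camera(n);cv2.imwrite(f"pics/{n}{tag}.png",c["frame"][:,:,::-1]);np.savez(f"pics/{n}{tag}.npz",**c);return c
def st(l=""):
    o=get_obs();print(l,"t%.1f"%o["time_s"],"p",np.round(o["position"],4),"F",np.round(o["wrist_force"],1),"T",np.round(o["ft_torque"],2),"w%.4f"%o["gripper_width"],"q6 %.2f"%o["joint_pos"][5]);return o
E
python3 - <<'E'
from h import *
t=np.load("pics/top0.npz")
k=8;f=cv2.resize(t["frame"][210:238,352:390],None,fx=k,fy=k,interpolation=cv2.INTER_CUBIC)
h=cv2.cvtColor(f,cv2.COLOR_RGB2HSV)
for s,v in((165,130),(160,138)):
    m=((h[...,1]<s)&(h[...,1]>115)&(h[...,2]>v)).astype(np.uint8)
    m=cv2.morphologyEx(m,cv2.MORPH_OPEN,np.ones((15,15)))
    c=max(cv2.findContours(m,0,2)[0],key=cv2.contourArea);r=cv2.minAreaRect(c)
    u,w=352+r[0][0]/k,210+r[0][1]/k
    b=cv2.boxPoints(r);P=np.array([ray(t,352+x/k,210+y/k,.135) for x,y in b])
    print("handle",ray(t,u,w,.135),np.array(r[1])/k,[np.degrees(np.arctan2(*(P[i]-P[i-1])[1::-1])) for i in range(4)])
psi=np.radians(5.2);d=np.array([np.cos(psi),np.sin(psi),0]);c=np.array([.5045,.035,0])
hand.move_gripper(.055)
a=min((psi+np.pi/2,psi-np.pi/2),key=lambda a:(lambda q:9 if q is None else abs(q[5]))(kinematics.solve_ik(c-.085*d+[0,0,.25],quat(a))))
bot.reach(c-.085*d+[0,0,.25],quat(a));st("above")
bot.servo_line(c-.075*d+[0,0,.163],velocity=.2);st("down")
for s in (-.045,-.035,-.02,0,.015,.03):
    bot.servo_line(c+s*d+[0,0,.163],velocity=.06);st(s)
bot.dwell(.3)
snap("scene","1");snap("top","1")
E
```

```text
handle [ 0.48111822 -0.25487549  0.135     ] [8.77750969 8.56057549] [np.float64(30.74018477682852), np.float64(-59.01146162255852), np.float64(-149.318478795617), np.float64(120.94730845521259)]
handle [ 0.48207481 -0.25546598  0.135     ] [7.75 7.5 ] [np.float64(-1.7823500880465257), np.float64(-91.05814874339823), np.float64(178.15560956585998), np.float64(88.93870301721745)]
above t2.5 p [0.4201 0.0277 0.2501] F [-0.  -1.  -0.5] T [-0.01  0.   -0.02] w0.0549 q6 1.54
down t3.1 p [0.43   0.0285 0.1633] F [-0.4 -0.   0.5] T [-0.02  0.04  0.04] w0.0550 q6 1.54
-0.045 t3.8 p [0.4595 0.0309 0.1628] F [0.  0.4 0. ] T [ 0.    0.09 -0.02] w0.0547 q6 1.54
-0.035 t4.1 p [0.4696 0.0318 0.1628] F [-1.4  0.  -1.4] T [-0.09  0.19  0.07] w0.0551 q6 1.54
-0.02 t4.5 p [0.485  0.0332 0.1629] F [-2.1  0.5 -0.3] T [-0.02  0.22 -0.04] w0.0548 q6 1.55
0 t5.0 p [0.5049 0.035  0.1629] F [ 0.3  0.5 -0.5] T [ 0.01 -0.    0.01] w0.0549 q6 1.55
0.015 t5.4 p [0.5197 0.0364 0.1629] F [-0.4  0.3 -0. ] T [-0.01  0.03  0.05] w0.0549 q6 1.55
0.03 t5.8 p [0.5347 0.0377 0.1629] F [-0.8  0.4  0.3] T [ 0.02 -0.01  0.03] w0.0547 q6 1.55
```

View pics/scene1.png

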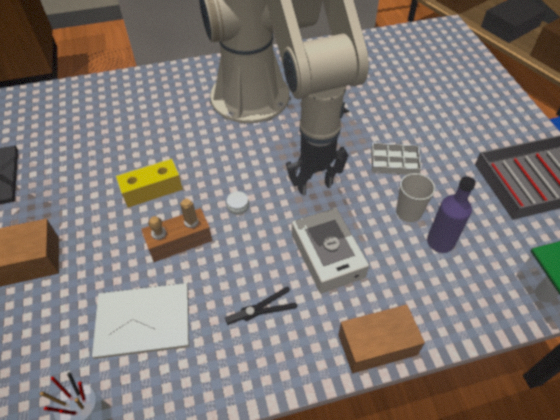

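The light now lies on its front with the cover up and the screw near (332,243), and nothing else has moved. The handle's edge slopes in the table pixels give a yaw of about 30°. Next I pick up the screwdriver and photograph the screw.

```bash
python3 - <<'E'
from h import *
p=np.array([.4815,-.2535,0]);a=np.radians(30)
bot.servo_line(get_obs()["position"]+[0,0,.10],velocity=.3)
bot.reach(p+[0,0,.24],quat(a));st("above");hand.move_gripper(.05)
t=snap("top","2a")
bot.servo_line(p+[0,0,.165],velocity=.25)
bot.servo_line(p+[0,0,.093],velocity=.12);st("at")
hand.move_gripper(.0,80);st("gripped")
bot.servo_line(p+[0,0,.23],velocity=.15);st("lift")
s=snap("scene","2");t=snap("top","2")
a=t["frame"][100:250,200:300,::-1]
def crop(c,x,y,w,h,k):return cv2.resize(c["frame"][y:y+h,x:x+w,::-1],(w*k,h*k),interpolation=cv2.INTER_CUBIC)
u,v=proj(s,p+[0,0,.15]).astype(int)
cv2.imwrite("pics/z2.png",np.hstack([crop(t,200,100,100,120,4),crop(s,u-50,v-60,100,120,4)]));print(u,v)
E
```

```text
above t8.8 p [ 0.4815 -0.2532  0.2397] F [ 0.3  0.9 -0.2] T [ 0.01 -0.01 -0.06] w0.0552 q6 -1.01
at t10.3 p [ 0.4821 -0.2538  0.0939] F [ 0.5  0.7 -0.2] T [ 0.   -0.03  0.01] w0.0500 q6 -1.01
gripped t10.7 p [ 0.4821 -0.2539  0.094 ] F [-0.4  0.2  6.8] T [0.05 0.18 0.02] w0.0232 q6 -1.01
lift t11.7 p [ 0.4809 -0.2532  0.229 ] F [ 0.4  0.4 -1. ] T [ 0.01 -0.01  0.01] w0.0234 q6 -1.01
184 197
```

View pics/z2.png

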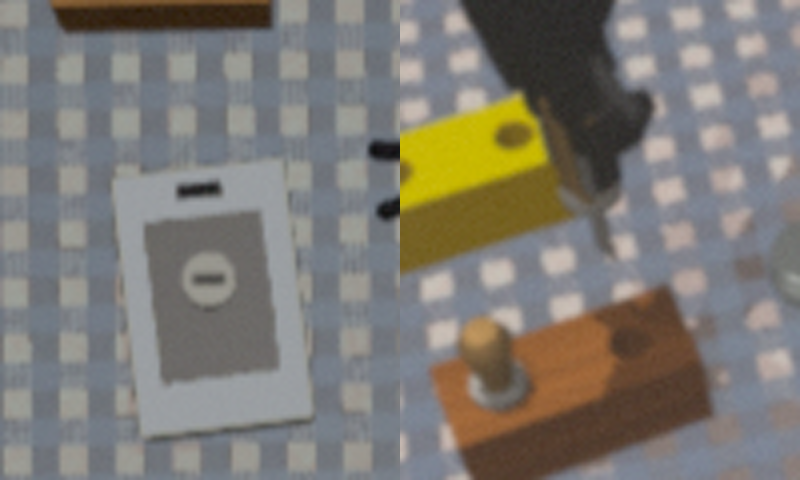

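The crop shows the light lying with the head centred near pixel (252,170) and its slot almost level, across the light. The driver is held with its blade visible near scene pixel (185,200). I'll measure the screw, then hover over it and check which way the blade faces.

```bash
python3 - <<'E'
from h import *
t=np.load("pics/top2.npz");s=np.load("pics/scene2.npz")
def screw(c,u0,v0,r,z,k=8):
    f=cv2.resize(cv2.cvtColor(c["frame"],cv2.COLOR_RGB2GRAY)[v0-r:v0+r,u0-r:u0+r],None,fx=k,fy=k,interpolation=cv2.INTER_CUBIC)
    f=cv2.GaussianBlur(f,(0,0),3);th,m=cv2.threshold(f,0,255,cv2.THRESH_OTSU)
    cs=cv2.findContours(m,0,2)[0];cc=min(cs,key=lambda q:abs(cv2.moments(q)["m10"]/max(1,cv2.moments(q)["m00"])-r*k)+abs(cv2.moments(q)["m01"]/max(1,cv2.moments(q)["m00"])-r*k)+1e4*(cv2.contourArea(q)<1500))
    e=cv2.fitEllipse(cc);hm=np.zeros_like(m);cv2.ellipse(hm,(e[0],(e[1][0]*.75,e[1][1]*.75),e[2]),255,-1)
    w=np.where(hm>0,np.clip(np.median(f[hm>0])-f.astype(float)-8,0,None),0);M=cv2.moments(w)
    cx,cy=M["m10"]/M["m00"],M["m01"]/M["m00"];ang=.5*np.arctan2(2*M["mu11"],M["mu20"]-M["mu02"])
    px=lambda x,y:(u0-r+(x+.5)/k-.5,v0-r+(y+.5)/k-.5)
    P=ray(c,*px(cx,cy),z);Q=ray(c,*px(cx+40*np.cos(ang),cy+40*np.sin(ang)),z)
    print("head",ray(c,*px(*e[0]),z),"dia px",np.array(e[1])/k,"slotctr",P,"slot deg",np.degrees(np.arctan2(*(Q-P)[1::-1]))%180)
screw(t,252,170,13,.071);screw(s,332,243,15,.071)
z=[(200+(a+.5)/4-.5,100+(b+.5)/4-.5) for a,b in((113,180),(283,160),(312,418),(147,437))]
w=np.array([ray(t,*q,.06)[:2] for q in z]);print(w.round(4).tolist(),w.mean(0),"sides",[np.linalg.norm(w[i]-w[i-1]).round(4) for i in range(4)],"yaw",np.degrees([np.arctan2(*(w[i]-w[j])[::-1]) for i,j in((0,3),(1,2))]))
E
```

```text
head [0.63675615 0.04976186 0.071     ] dia px [13.31096458 13.49565792] slotctr [0.63608233 0.04971121 0.071     ] slot deg 90.05078253488577
head [0.63511155 0.04902788 0.071     ] dia px [12.66501236 15.33884048] slotctr [0.63645961 0.04820308 0.071     ] slot deg 90.42200304912262
[[0.7064, 0.1142], [0.7181, -0.0013], [0.5421, -0.0179], [0.5313, 0.0933]] [0.62446826 0.04707771] sides [np.float64(0.1764), np.float64(0.1162), np.float64(0.1768), np.float64(0.1117)] yaw [6.82350948 5.36564815]
```

```bash
python3 - <<'E'
from h import *
p=np.array([.636,.049,0]);a=np.radians(90.2)
bot.reach(p+[0,0,.21],quat(a));bot.servo_line(p+[0,0,.178],velocity=.15);o=st("hover")
s=snap("scene","3")
tip=o["position"]-[0,0,.0859];print("expect tip px",proj(s,tip),"screw",proj(s,[.636,.049,.071]))
u,v=proj(s,tip).astype(int);print(u,v)
c=s["frame"][v-40:v+35,u-50:u+50,::-1];cv2.imwrite("pics/z3.png",cv2.resize(c,(800,600),interpolation=cv2.INTER_CUBIC))
E
```

```text
hover t13.5 p [0.6354 0.048  0.1776] F [ 0.5  0.5 -0.7] T [-0.03  0.02 -0.01] w0.0231 q6 -1.50
expect tip px [331.42087024 237.42974321] screw [331.23083624 242.57761847]
331 237
```

View pics/z3.png

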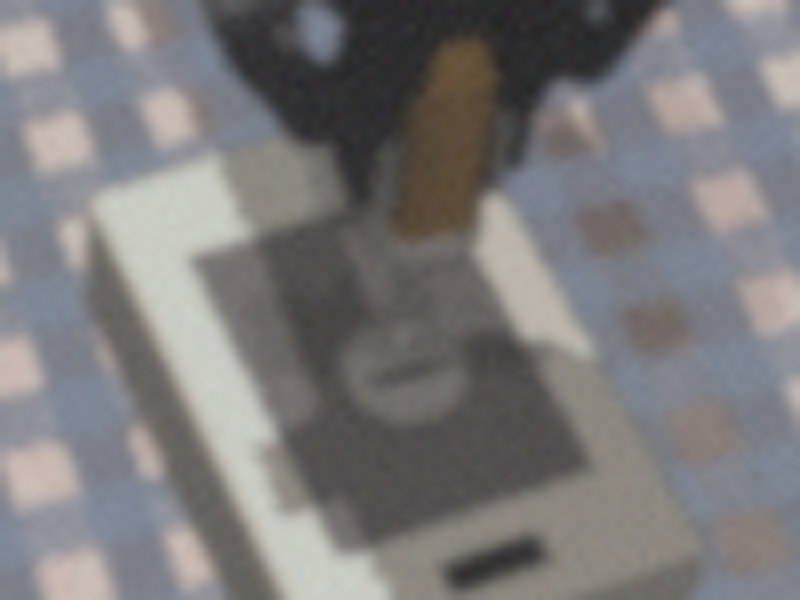

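The crop is low contrast. The slot is clear near (408,374), and the blade should be around (408,310). I'll stretch the contrast there.

```bash
python3 - <<'E'
from h import *
s=np.load("pics/scene3.npz");g=s["frame"][215:255,306:356].astype(float).mean(2)
g=np.clip((g-60)/(135-60),0,1)*255
cv2.imwrite("pics/z4.png",cv2.resize(g.astype(np.uint8),(750,600),interpolation=cv2.INTER_CUBIC))
E
```

```text
(no output)
```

View pics/z4.png

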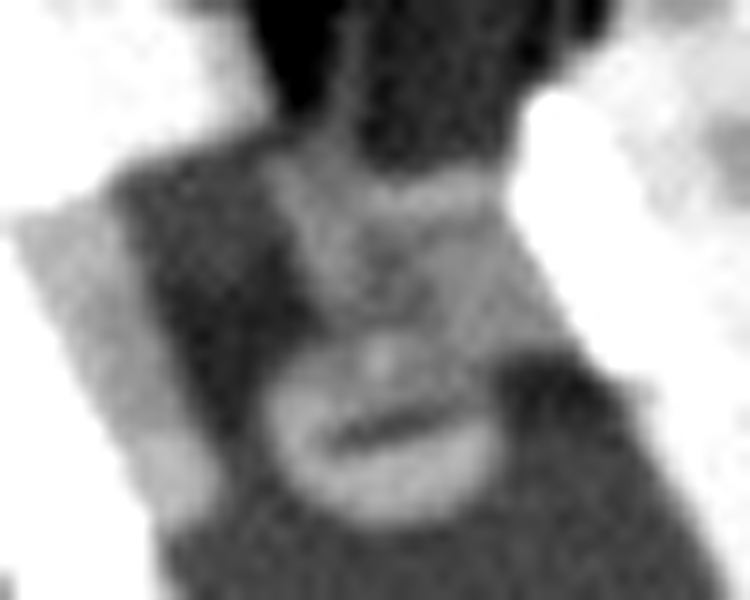

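The shaft is visible at (390,270), but the blade against the grey head is inconclusive: the bright spot at (380,355) looks narrow. I'll show the blade over the dark panel at two wrist angles.

```bash
python3 - <<'E'
from h import *
p=np.array([.675,.045,.180]);im=[]
for d in (90.2,0.2):
    bot.reach(p,quat(np.radians(d)));o=st(d);s=snap("scene","4_%d"%d)
    u,v=proj(s,o["position"]-[0,0,.0859]);print(u,v);u,v=int(u),int(v)
    g=s["frame"][v-28:v+12,u-13:u+13].astype(float).mean(2);g=np.clip((g-50)/85,0,1)*255
    im.append(cv2.resize(g.astype(np.uint8),(26*15,600),interpolation=cv2.INTER_CUBIC))
cv2.imwrite("pics/z5.png",np.hstack(im))
E
```

```text
90.2 t13.8 p [0.6767 0.0446 0.1812] F [-0.8  0.1 -1.8] T [-0.02  0.03 -0.  ] w0.0228 q6 -1.51
336.08024357753436 251.70588924394136
0.2 t15.3 p [0.6747 0.0451 0.1801] F [ 0.8 -1.  -0.8] T [ 0.02 -0.02 -0.03] w0.0227 q6 0.06
335.95239393794753 251.2022227960914
```

View pics/z5.png

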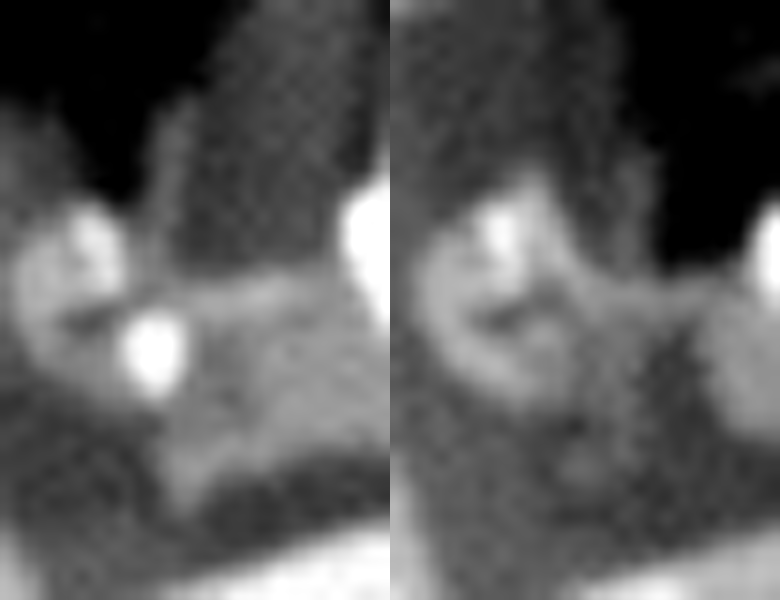

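With a=90 the tip looks narrow, at (185,490). With a=0 it is broad, spanning (555..640, 470). So the blade lies across the jaw line, and a≈0 puts it along the slot. I'll check the driver's height in the grip from the brown handle's lower edge.

```bash
python3 - <<'E'
from h import *
for n,P in (("3",[.6354,.048,.1776]),("4_90",[.6767,.0446,.1812]),("4_0",[.6747,.0451,.1801])):
    s=np.load(f"pics/scene{n}.npz");h=cv2.cvtColor(s["frame"],cv2.COLOR_RGB2HSV).astype(int)
    u,v=proj(s,np.array(P)-[0,0,.03]).astype(int)
    m=((h[...,0]>8)&(h[...,0]<26)&(h[...,1]>90)).astype(np.uint8);sub=m[v-30:v+20,u-12:u+18]
    ys,xs=np.nonzero(sub);b=[(y+v-30,np.mean(xs[ys==y])+u-12,(ys==y).sum()) for y in sorted(set(ys))][-4:]
    P=np.array(P);exp={k:np.round(proj(s,P+np.array(q)-[0,0,.0279]),1).tolist() for k,q in {"+x face":(.012,0,0),"+x+y":(.012,.012,0),"+x-y":(.012,-.012,0)}.items()}
    top=[(y+v-30,np.mean(xs[ys==y])+u-12,(ys==y).sum()) for y in sorted(set(ys))][:2]
    print(n,np.round(b,1).tolist(),"top",np.round(top,1).tolist(),exp)
E
```

```text
3 [[222.0, 335.4, 5.0], [223.0, 335.2, 6.0], [224.0, 334.7, 3.0], [225.0, 332.0, 1.0]] top [[202.0, 339.0, 1.0], [203.0, 339.0, 5.0]] {'+x face': [335.3, 226.8], '+x+y': [340.5, 225.6], '+x-y': [330.0, 228.0]}
4_90 [[236.0, 341.3, 6.0], [237.0, 341.4, 5.0], [238.0, 340.5, 6.0], [239.0, 339.8, 4.0]] top [[217.0, 344.5, 2.0], [218.0, 344.0, 5.0]] {'+x face': [340.3, 241.5], '+x+y': [345.7, 240.3], '+x-y': [334.9, 242.8]}
4_0 [[233.0, 334.0, 1.0]] top [[233.0, 334.0, 1.0]] {'+x face': [340.2, 241.0], '+x+y': [345.5, 239.8], '+x-y': [334.8, 242.3]}
```

The height in the grip agrees with nominal, with about +2 mm along tool x, which also matches the hole position. I'll insert with that correction.

```bash
cat >> h.py <<'E'
S=np.array([.636,.049]);OFF=.002
def pose(a,ztip,S=S):  # TCP position for blade tip on S, jaw angle a
    return np.r_[S-OFF*np.array([-np.sin(a),np.cos(a)]),ztip+.0859]
E
python3 - <<'E'
from h import *
a=np.radians(0.2)
bot.reach(pose(a,.085),quat(a));bot.dwell(.1);st("hover")
z=.074;bot.servo_line(pose(a,z),velocity=.06);st(z)
while z>.060:
    z-=.0015;bot.servo_line(pose(a,z),velocity=.03);o=st("%.4f"%z)
    if o["wrist_force"][2]>12 or np.hypot(*o["wrist_force"][:2])>20:break
E
```

```text
hover t15.7 p [0.6367 0.047  0.1714] F [-0.3 -0.2 -0.9] T [ 0.05 -0.03  0.01] w0.0231 q6 0.07
0.074 t16.0 p [0.6359 0.0469 0.1591] F [ 0.  -0.3 -1.6] T [-0.03 -0.   -0.01] w0.0233 q6 0.07
0.0725 t16.3 p [0.6361 0.047  0.1584] F [-0.1 -0.3 -0.8] T [ 0.05  0.01 -0.01] w0.0233 q6 0.07
0.0710 t16.5 p [0.6364 0.047  0.1576] F [-2.2  0.2  3.7] T [-0.01  0.25  0.02] w0.0233 q6 0.07
0.0695 t16.8 p [0.6365 0.047  0.1571] F [-3.9 -0.5 13. ] T [-0.03  0.83 -0.02] w0.0235 q6 0.07
```

Contact came at about face height with Fx negative, so the slot is towards −x. I'll comb in −x while pressing lightly.

```bash
python3 - <<'E'
from h import *
a=np.radians(0.2)
for dx in (-.001,-.002,-.003,-.004):
    bot.servo_line(pose(a,.0695,S+[dx,0]),velocity=.03);o=st(dx)
    if o["position"][2]<.1562 and o["wrist_force"][2]<6:break
E
```

```text
-0.001 t17.0 p [0.6362 0.0471 0.1572] F [-1.2 -1.  10.9] T [-0.07  0.31 -0.05] w0.0232 q6 0.07
-0.002 t17.3 p [0.6359 0.0471 0.1573] F [1.6 0.4 9.4] T [-0.11 -0.2  -0.04] w0.0230 q6 0.07
-0.003 t17.5 p [0.6353 0.0471 0.1573] F [ 1.6 -0.8  9.2] T [-0.05 -0.52 -0.02] w0.0237 q6 0.07
-0.004 t17.8 p [0.6346 0.0471 0.1574] F [ 4.  -0.4  7.7] T [-0.09 -0.75  0.02] w0.0231 q6 0.07
```

The force balance is ambiguous: the blade is either centred in the bevel or crosswise on the face. I'll inspect the blade over the light's white end rim, which gives a clean background.

```bash
python3 - <<'E'
from h import *
a=np.radians(0.2);im=[]
bot.servo_line(pose(a,.09),velocity=.1)
for d in (0.2,90.2):
    a=np.radians(d);bot.reach(pose(a,.072,np.array([.556,.04])),quat(a));bot.dwell(.15);o=st(d);s=snap("scene","5_%d"%d)
    u,v=proj(s,[.556,.04,.072]);print(u,v);u,v=int(u),int(v)
    g=s["frame"][v-28:v+12,u-13:u+13,::-1].astype(float);g=np.clip((g-40)/140,0,1)*255
    im.append(cv2.resize(g.astype(np.uint8),(26*15,600),interpolation=cv2.INTER_CUBIC))
cv2.imwrite("pics/z6.png",np.hstack(im))
E
```

```text
0.2 t18.7 p [0.5571 0.0381 0.1581] F [-0.2 -0.3 -0.8] T [ 0.    0.   -0.02] w0.0232 q6 0.06
316.9878211487407 216.29560369915959
90.2 t20.3 p [0.558  0.04   0.1579] F [-0.6 -0.  -1. ] T [-0.03  0.02  0.11] w0.0232 q6 -1.50
316.9878211487407 216.29560369915959
```

View pics/z6.png

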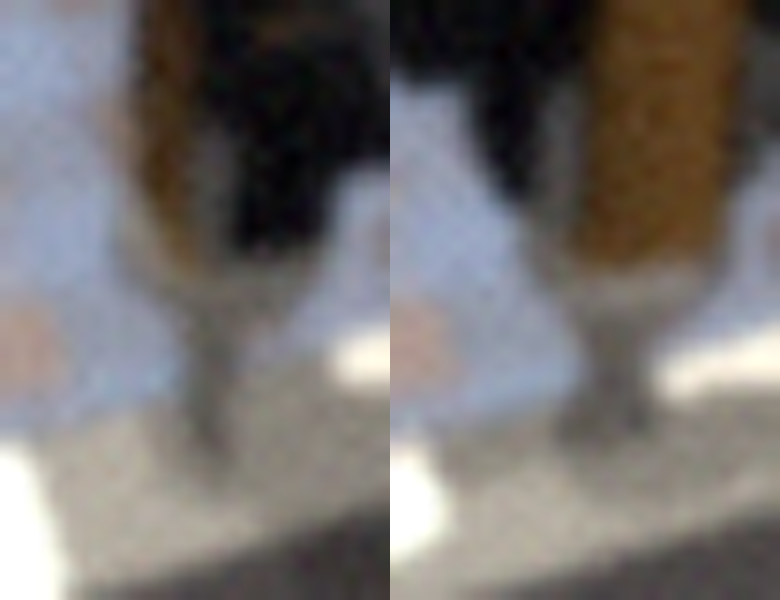

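This settles it. At a=90 the blade is broad, spanning (560..650, 420); at a=0 it is narrow, at (210,440). So the blade lies along the jaw line, and the tip sits where predicted. I'll insert with a=90.

```bash
sed -i 's/OFF=.002/OFF=.0013/' h.py; python3 - <<'E'
from h import *
a=np.radians(90.2)
bot.servo_line(pose(a,.09,np.array([.556,.04])),velocity=.2)
bot.servo_line(pose(a,.082),velocity=.15);bot.dwell(.1);st("hover")
z=.074;bot.servo_line(pose(a,z),velocity=.06);st(z)
while z>.060:
    z-=.0015;bot.servo_line(pose(a,z),velocity=.03);o=st("%.4f"%z)
    if o["wrist_force"][2]>12 or np.hypot(*o["wrist_force"][:2])>20:break
E
```

```text
hover t21.4 p [0.6362 0.0489 0.1677] F [-0.2  0.4 -1.2] T [-0.  0. -0.] w0.0229 q6 -1.50
0.074 t21.7 p [0.6366 0.0489 0.1594] F [-0.1  0.4 -0.5] T [-0.02  0.03  0.01] w0.0231 q6 -1.50
0.0725 t21.9 p [0.6373 0.049  0.1584] F [-0.5 -0.7 -1.6] T [-0.01  0.02  0.03] w0.0229 q6 -1.50
0.0710 t22.2 p [0.6372 0.049  0.1568] F [ 0.3  0.2 -1.7] T [-0.01  0.   -0.02] w0.0231 q6 -1.50
0.0695 t22.4 p [0.6372 0.049  0.1553] F [ 0.1 -0.2 -1.2] T [-0.04  0.    0.04] w0.0225 q6 -1.50
0.0680 t22.7 p [0.6372 0.049  0.1538] F [ 0.  -0.4 -1.6] T [ 0.05 -0.03  0.01] w0.0235 q6 -1.50
0.0665 t22.9 p [0.6373 0.049  0.1523] F [-0.9  0.2 -1.5] T [ 0.04 -0.03 -0.04] w0.0232 q6 -1.50
0.0650 t23.2 p [0.6376 0.049  0.1516] F [-1.   0.3  6.1] T [-0.01  0.35 -0.02] w0.0231 q6 -1.50
0.0635 t23.4 p [0.6378 0.049  0.1512] F [-4.2  0.7 13.8] T [-0.12  1.05 -0.02] w0.0235 q6 -1.50
```

The blade is fully seated: it bottomed at 6 mm. Now I turn the screw clockwise, following it down with force feedback.

```bash
python3 - <<'E'
from h import *
S2=S-[.0007,0];z=.0635;d=90.2
while d>-5:
    d=max(d-6,-5);z-=.004*6/90
    a=np.radians(d);bot.reach(pose(a,z,S2),quat(a));o=st("%.1f z%.4f"%(d,z))
    F=o["wrist_force"];z+=np.clip((F[2]-13)*.00012,-.0008,.0008)
    if abs(F[2])>40 or np.hypot(F[0],F[1])>25 or abs(o["ft_torque"][2])>1.2:print("stop");break
E
```

```text
84.2 z0.0632 t23.7 p [0.6375 0.0489 0.1511] F [-3.  -0.3 11.9] T [-0.06  0.69 -0.02] w0.0235 q6 -1.39
78.2 z0.0628 t23.9 p [0.6375 0.0488 0.1508] F [-3.   0.5 12. ] T [-0.06  0.73  0.05] w0.0232 q6 -1.29
72.2 z0.0624 t24.2 p [0.6375 0.0487 0.1505] F [-3.9 -0.1 14.2] T [-0.1   0.8   0.01] w0.0229 q6 -1.19
66.2 z0.0623 t24.4 p [0.6374 0.0486 0.1503] F [-3.9 -0.1 13.6] T [-0.03  0.8   0.05] w0.0231 q6 -1.08
60.2 z0.0621 t24.7 p [0.6373 0.0486 0.15  ] F [-3.6  0.6 14.2] T [0.09 0.8  0.07] w0.0232 q6 -0.98
54.2 z0.0620 t24.9 p [0.6372 0.0485 0.1498] F [-3.6  0.2 13. ] T [0.17 0.76 0.05] w0.0227 q6 -0.87
48.2 z0.0617 t25.2 p [0.6371 0.0484 0.1496] F [-3.6  1.  12.4] T [0.24 0.77 0.04] w0.0233 q6 -0.77
42.2 z0.0614 t25.4 p [0.6371 0.0484 0.1493] F [-2.8  1.4 13.5] T [ 0.29  0.71 -0.03] w0.0232 q6 -0.66
36.2 z0.0612 t25.7 p [0.637  0.0484 0.1491] F [-2.3  1.7 12.5] T [0.24 0.75 0.07] w0.0234 q6 -0.56
30.2 z0.0609 t25.9 p [0.6369 0.0483 0.1488] F [-3.4  0.1 14.4] T [ 0.32  0.72 -0.01] w0.0233 q6 -0.45
24.2 z0.0608 t26.2 p [0.6368 0.0484 0.1486] F [-2.4  1.6 13.7] T [0.39 0.73 0.03] w0.0227 q6 -0.35
18.2 z0.0606 t26.4 p [0.6368 0.0484 0.1484] F [-2.2  2.3 12.2] T [0.6  0.6  0.01] w0.0234 q6 -0.24
12.2 z0.0602 t26.7 p [0.6367 0.0484 0.1481] F [-2.4  2.2 12.7] T [0.6  0.54 0.01] w0.0234 q6 -0.14
6.2 z0.0599 t26.9 p [0.6366 0.0484 0.1479] F [-2.6  2.  13.2] T [0.52 0.56 0.08] w0.0233 q6 -0.03
0.2 z0.0597 t27.2 p [0.6366 0.0484 0.1477] F [-2.2  2.4 12.2] T [0.63 0.5  0.02] w0.0232 q6 0.07
-5.0 z0.0593 t27.4 p [0.6366 0.0486 0.1475] F [-1.6  3.4 14. ] T [0.78 0.54 0.05] w0.0233 q6 0.16
```

```bash
python3 - <<'E'
from h import *
S2=S-[.0007,0];z=.0592;d=-5
while d>-17:
    d-=3;a=np.radians(d);bot.reach(pose(a,z,S2),quat(a));T=[]
    for _ in range(3):
        bot.dwell(.03);T.append(get_obs()["ft_torque"][2])
    o=st("%.1f Tz %.3f"%(d,np.mean(T)))
    if abs(np.mean(T))>.3:break
E
```

```text
-8.0 Tz 0.187 t27.8 p [0.6366 0.0486 0.1475] F [-2.   3.4 13.9] T [0.79 0.62 0.2 ] w0.0234 q6 0.21
-11.0 Tz 0.288 t28.1 p [0.6366 0.0486 0.1475] F [-2.4  3.5 14.7] T [0.81 0.5  0.31] w0.0231 q6 0.26
-14.0 Tz 0.406 t28.5 p [0.6365 0.0486 0.1475] F [-3.   3.2 15.1] T [0.77 0.53 0.4 ] w0.0232 q6 0.32
```

Torque climbs while the height stays constant, so the screw is against the stop. I'll back off within the play, withdraw, verify the slot and measure the empty hole.

```bash
python3 - <<'E'
from h import *
S2=S-[.0007,0];a=np.radians(-0.5)
bot.reach(pose(a,.0605,S2),quat(a));st("relax")
bot.servo_line(pose(a,.085,S2),velocity=.08);st("out")
bot.servo_line(pose(a,.13,S2),velocity=.25)
a=np.radians(30);bot.reach(pose(a,.12,np.array([.44,-.13])),quat(a));st("side")
t=snap("top","6");s=snap("scene","6")
def prin(f,u0,v0,r,z,c,k=8,q=.5):
    g=cv2.resize(cv2.cvtColor(c["frame"],cv2.COLOR_RGB2GRAY)[v0-r:v0+r,u0-r:u0+r],None,fx=k,fy=k,interpolation=cv2.INTER_CUBIC).astype(float)
    yy,xx=np.mgrid[:g.shape[0],:g.shape[1]];w=np.clip(np.median(g)-12-g,0,None)*(np.hypot(yy-r*k,xx-r*k)<q*r*k)
    M=cv2.moments(w);x,y=M["m10"]/M["m00"],M["m01"]/M["m00"];an=.5*np.arctan2(2*M["mu11"],M["mu20"]-M["mu02"])
    px=lambda x,y:(u0-r+(x+.5)/k-.5,v0-r+(y+.5)/k-.5)
    P=ray(c,*px(x,y),z);Q=ray(c,*px(x+40*np.cos(an),y+40*np.sin(an)),z)
    print(f,px(x,y),P.round(4),"deg",np.degrees(np.arctan2(*(Q-P)[1::-1]))%180)
for c,n,r in((t,"top",7),(s,"scene",7)):
    u,v=proj(c,[.636,.0485,.068]).round().astype(int);prin("slot "+n,u,v,r,.068,c,q=.85)
    u,v=proj(c,[.4825,-.2515,.058]).round().astype(int);prin("hole "+n,u,v,8,.06,c,q=.9)
def crop(c,p,w,h,k):
    u,v=proj(c,p).astype(int);return cv2.resize(c["frame"][v-h:v+h,u-w:u+w,::-1],(2*w*k,2*h*k),interpolation=cv2.INTER_CUBIC)
L,H=[.63,.048,.06],[.489,-.27,.06]
cv2.imwrite("pics/z7.png",np.vstack([np.hstack([crop(c,L,33,25,6),crop(c,H,33,25,6)]) for c in (t,s)]))
E
```

```text
relax t28.8 p [0.6366 0.0483 0.1478] F [-0.4  1.7  8.4] T [0.65 0.02 0.04] w0.0230 q6 0.08
out t29.3 p [0.6354 0.0475 0.1714] F [-0.8 -1.  -1.6] T [ 0.02 -0.01  0.01] w0.0232 q6 0.08
side t30.6 p [ 0.4413 -0.131   0.2057] F [ 0.6  0.7 -1.3] T [-0.02 -0.05 -0.01] w0.0233 q6 -0.81
slot top (np.float64(251.91503081807994), np.float64(169.5534320134479)) [0.6359 0.0495 0.068 ] deg 6.244208342769781
hole top (np.float64(367.00962806716353), np.float64(222.12207153923458)) [ 0.4892 -0.2572  0.06  ] deg 63.01549907413116
slot scene (np.float64(330.86722886840556), np.float64(243.6968523239851)) [0.6369 0.0481 0.068 ] deg 5.242969881184828
hole scene (np.float64(190.67170978890343), np.float64(222.04537058658696)) [ 0.4837 -0.2544  0.06  ] deg 89.8472739579123
```

View pics/z7.png

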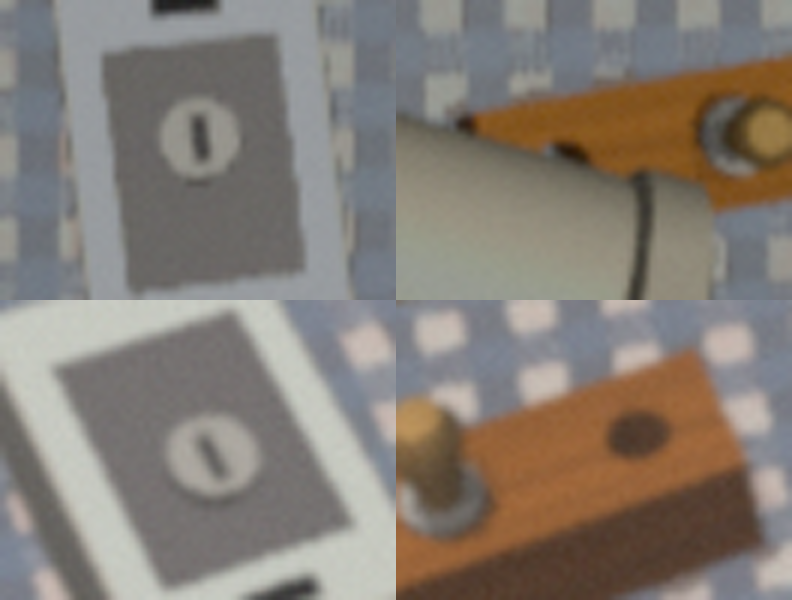

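The slot now lies at 5–6°, in line with the light's long side, and the screw is home. The empty hole is at scene pixel (190.7,222). Now I put the screwdriver back.

```bash
python3 - <<'E'
from h import *
H=np.array([.4828,-.2532]);a=np.radians(30)
bot.reach(pose(a,.09,H),quat(a));bot.dwell(.15);st("above")
for z in(.062,.05,.035,.02,.012):
    bot.servo_line(pose(a,z,H),velocity=.1);o=st(z)
    if np.linalg.norm(o["wrist_force"])>12:print("BLOCKED");raise SystemExit
while z>.003:
    z-=.0015;bot.servo_line(pose(a,z,H),velocity=.04);o=st("%.4f"%z)
    if o["wrist_force"][2]>5:break
E
```

```text
above t31.5 p [ 0.4835 -0.2534  0.176 ] F [-0.1  0.1 -0.7] T [-0.    0.03  0.05] w0.0234 q6 -1.01
0.062 t31.9 p [ 0.4833 -0.2539  0.1479] F [-0.9  0.1 -1.1] T [ 0.01  0.01 -0.02] w0.0230 q6 -1.01
0.05 t32.2 p [ 0.4833 -0.2542  0.136 ] F [-0.   0.2 -1.3] T [-0.04  0.    0.01] w0.0230 q6 -1.01
0.035 t32.5 p [ 0.4831 -0.2542  0.1207] F [ 0.1  0.1 -1. ] T [-0.02 -0.02 -0.  ] w0.0234 q6 -1.01
0.02 t32.8 p [ 0.4831 -0.2542  0.1057] F [ 0.3 -1.  -0.5] T [-0.03 -0.02  0.  ] w0.0233 q6 -1.01
0.012 t33.0 p [ 0.4832 -0.2542  0.0978] F [ 0.3 -0.3 -0.9] T [-0.05  0.02  0.01] w0.0233 q6 -1.01
0.0105 t33.3 p [ 0.4835 -0.2544  0.0966] F [ 0.9 -0.2 -0.8] T [0.   0.01 0.02] w0.0231 q6 -1.01
0.0090 t33.5 p [ 0.4834 -0.2543  0.0949] F [-0.1  1.1 -1.8] T [0.   0.01 0.01] w0.0233 q6 -1.01
0.0075 t33.8 p [ 0.4837 -0.2544  0.0941] F [-2.5  0.9  7.8] T [ 0.17  0.35 -0.04] w0.0236 q6 -1.01
```

The collar is seated on the block at the original height. I'll release, retreat and check.

```bash
python3 - <<'E'
from h import *
hand.move_gripper(.05);bot.dwell(.2);st("open")
p=get_obs()["position"]
bot.servo_line(p+[0,0,.05],velocity=.12);bot.servo_line(p+[0,0,.16],velocity=.3)
a=np.radians(30);bot.reach(np.array([.33,.05,.30]),quat(a));bot.dwell(.3);st("clear")
t=snap("top","8");s=snap("scene","8")
def crop(c,p,w,h,k):
    u,v=proj(c,p).astype(int);return cv2.resize(c["frame"][v-h:v+h,u-w:u+w,::-1],(2*w*k,2*h*k),interpolation=cv2.INTER_CUBIC)
cv2.imwrite("pics/z8.png",np.vstack([np.hstack([cv2.resize(c["frame"][:,:,::-1],(400,300)),crop(c,[.489,-.27,.08],40,30,5)]) for c in (t,s)]))
E
```

```text
open t34.4 p [ 0.4834 -0.2543  0.0933] F [-0.6 -1.1  0.7] T [ 0.02  0.04 -0.02] w0.0500 q6 -1.01
clear t37.1 p [0.3303 0.0497 0.2999] F [-0.   0.4  0.6] T [-0.02  0.02  0.02] w0.0499 q6 -0.38
```

View pics/z8.png

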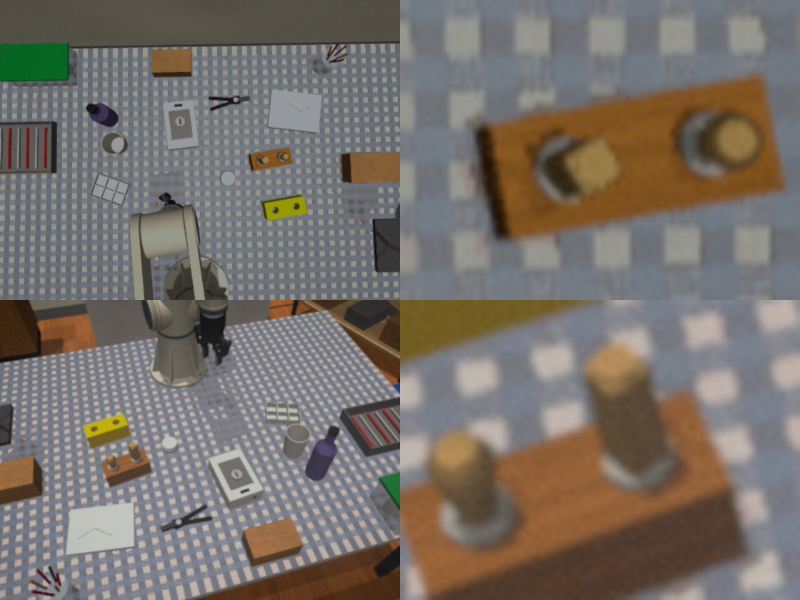

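The driver stands upright with its collar flat on the block, at (640,465) in the lower-right crop. The light lies with its slot along the long side, the bystanders are where they were, and the robot is clear. I'm handing in.

```bash
python3 -c "
from workcell import hand_in
print(hand_in())"
```

```text
the job is handed in; nothing more can be done
None
```

The job is handed in at about 37 s: the light lies on its front, the screw is fully home with its slot along the light's long side, the screwdriver is back upright and fully down, and nothing else was disturbed, though an earlier try with the blade crosswise briefly pressed its tip on the screw head at up to 13 N.

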